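Sweep loose nuts into the catch tray

TASK

Clear the three loose hex nuts off the battery repair bench: with your fingertips, sweep each one along the bench through the open side of the steel catch tray until it lies flat and wholly inside. Only push them: do not pinch or lift a nut or jam it hard against anything, and leave the upright bolts, the little bottle, the screwdriver and the drill where they are.

Things in the scene. Friction and masses are not known exactly. Their poses are not given: they have to be found in the camera images.
- tray: bare sheet steel tray fixed to the bench: walls on three sides (25 mm high, 3 mm thick), the fourth open, no lip: its floor is level with the bench. Inside 180 mm wide, 120 mm deep. Origin: middle of the open side, at bench height. x points level into the tray (back wall at 120 mm), y along the open side (side walls at -90 and 90 mm), z up. The open side faces -y within 15 degrees.
- nut0: one of three identical loose plain steel hexagon nuts lying flat on the bench: 24 mm across flats, 28 mm across corners, 13 mm high, with a 14 mm bore, about 33 g. Origin at the centre of its underside, z up. It slides on the bench when pushed from the side; a fingertip 4 to 8 mm above the bench pushes it well (TCP 23 to 27 mm above the bench).
- nut1: one of three identical loose plain steel hexagon nuts lying flat on the bench: 24 mm across flats, 28 mm across corners, 13 mm high, with a 14 mm bore, about 33 g. Origin at the centre of its underside, z up. It slides on the bench when pushed from the side; a fingertip 4 to 8 mm above the bench pushes it well (TCP 23 to 27 mm above the bench).
- nut2: one of three identical loose plain steel hexagon nuts lying flat on the bench: 24 mm across flats, 28 mm across corners, 13 mm high, with a 14 mm bore, about 33 g. Origin at the centre of its underside, z up. It slides on the bench when pushed from the side; a fingertip 4 to 8 mm above the bench pushes it well (TCP 23 to 27 mm above the bench).
- bolt0: a steel bolt standing upright on its hexagonal head, to be left alone: head 24 mm across flats and 13 mm high, a bare 16 mm shank rising from it, 45 mm high in all; loose and easily knocked over. Origin at the centre of its underside, z up.
- bolt1: a steel bolt standing upright on its hexagonal head, to be left alone: head 24 mm across flats and 13 mm high, a bare 16 mm shank rising from it, 45 mm high in all; loose and easily knocked over. Origin at the centre of its underside, z up.
- bottle: little white plastic bottle with a black cap, standing upright, 32 mm across and 65 mm high, to be left alone. Origin at the centre of its underside.
- screwdriver: screwdriver lying on the bench to the robot's right, about 200 mm long, to be left alone. Origin under its middle, x axis along it from handle to tip.
- drill: black cordless drill lying on its side to the robot's right, about 220 by 190 mm and 55 mm high, to be left alone. Origin under the middle of its barrel, x axis along the barrel to the bit, handle towards its -y.

How it is judged (in metres and radians):
At the end, for the whole second after the job is handed in: All three nuts lie flat and at rest on the bench inside the tray: each nut's centre at least 10 mm in from the open side and between the walls, its underside less than 5 mm up, slower than 20 mm/s (x of nut0 in the frame of tray between 0.01 and 0.122 m and y of nut0 in the frame of tray between -0.092 and 0.092 m and height (world z) of each of nut0, nut1, nut2 below 0.005 m and linear speed of each of nut0, nut1, nut2 below 0.02 m/s and x of nut1 in the frame of tray between 0.01 and 0.122 m and y of nut1 in the frame of tray between -0.092 and 0.092 m and x of nut2 in the frame of tray between 0.01 and 0.122 m and y of nut2 in the frame of tray between -0.092 and 0.092 m); the robot touches nothing.
It fails at once if a nut is lifted off the bench (its underside more than 20 mm up) (height (world z) of any of nut0, nut1, nut2 above 0.02 m).
It fails at once if a nut is pinched or jammed (the fingers on it with more than 25 N) (contact force between the fingers and nut0 above 25 N or contact force between the fingers and nut1 above 25 N or contact force between the fingers and nut2 above 25 N).
It fails at once if a bolt or the bottle is shifted more than 15 mm (distance of any of bolt0, bolt1, bottle from where it was at the start of the episode above 0.015 m).
It fails at once if a bolt or the bottle is knocked over (angle between any of bolt0, bolt1, bottle's own z axis and vertical above 0.5 rad).
It fails at once if the screwdriver or the drill is shifted more than 20 mm (distance of any of screwdriver, drill from where it was at the start of the episode above 0.02 m).
It also fails if it takes over 61 s, if anything falls off the work surface, if the arm or the gripper's body presses on something with over 40 N, if the wrist force passes 120 N, or if a joint passes its speed limit or range.

ROBOT

A 6-joint arm with a two-finger parallel gripper is mounted at the origin on the work surface. World frame = base frame: x ahead of the robot, y to its left, z up, the work surface at z = 0. Lengths are in m, angles in degrees, forces in N, time in s.
With the tool pointing down it reaches from about 0.3 to 0.75 m from the base axis. Payload 8.5 kg.
Tool frame: the origin (TCP) lies between the finger pads, 19 mm behind the fingertips; this is the grasp point; z points along the fingers, y is the line along which they close (so a half turn about z gives the same grasp; the last joint's range is limited). The gripper opens to 88 mm and grips with 3 to 60 N. Pads are 18 mm wide; open, the fingers measure 123 mm over their backs; the gripper's body (75 mm by 187 mm) begins 45 mm behind the grasp point.
Start: joints at [-82.867, 21.807, 74.336, -0, 83.858, -12.336], TCP at [0.183, -0.519, 0.257] pointing down, gripper open.
Joint ranges: [-178.18, 178.18], [-50.72, 133.34], [12.68, 142.11], [-81.47, 261.47], [9.98, 163.14], [-165.26, 165.26]. Speed limits (degrees/s): [136.94, 136.94, 180, 180, 180, 180].

INTERFACE

Orientations are given as a 3x3 rotation matrix whose columns are the frame's x, y, z axes.
In Python, from cell import manip, eyes, sign_off gives the robot as it stands. The module is installed in compiled form; this text tells all that it offers.
- The arm moves only by the tool drive_tool, never from a script. Its argument "moves" is a list of rows, each a list of 3 entries, a list of its own where there are three numbers: the opening, from 0 (shut) to 1 (fully open), then the shift along the tool's x, y, z in m, then the turn about the tool's z in degrees. In form: [[fingers, [dx, dy, dz], yaw], ...]. A call has 1 to 20 rows; each row shifts and turns the commanded pose from where the row before left it, along the tool's axes as they then stand; what a row does not reach is not made up. A row lasts 1/12 s, in which the tool goes at most 41.7 mm and 7.16 degrees, less where a joint would pass 70% of its speed; a pose out of reach is approached as far as the arm can. A call is refused whole if a number of a shift passes 0.0417 or a number of a turn 7.16, either way. A call with a gripper value outside its range is refused whole. The fingers move at their own pace and stop on an object; "newtons" is the grip in N (left out, the last holds). Time passes only in rows, so rows that do not move let the fingers close. It gives the time, the measured TCP pose, the force, the opening and the grip force at its end, in the units of the state.
- manip.get_state(): the state, without advancing time (a new reading comes with each control period).
- eyes.grab_frame(name): name is "scene" or "top"; returns a dict with "pixels" (480x640x3 uint8, red, green, blue), "fx", "fy", "cx", "cy" (pixels), "R" (3x3) and "t" (3): a world point X has camera coordinates R X + t. Camera axes: x right, y down, z forward; pixel columns grow to the right and rows downward; lengths in m; the calibration is good to about 2 mm. A picture is of the moment at which its call begins. There is no depth.
- sign_off(): hands the job in; it is judged then, once.
The state is a dict: "t": time; "joint_positions": joint angles; "joint_vel": joint speeds; "joint_efforts": joint torques, N m; "tool_pos": TCP position; "orientation": TCP orientation; "force": force on the tool from outside, world axes, zero at the start; "moment": the same for the moment, N m; "grip_width": finger opening in m; "finger_force": force on a finger pad.
Only numpy, scipy, OpenCV 4.12 (cv2) and the standard library are available. Lean on these libraries where they do the work, as an engineer would, in place of code of your own. Each camera call takes 0.05 s, during which the arm holds its last target. There are 200 camera calls.

## Working session

There is one attempt and no reset: what is moved stays moved. The work goes in short steps, Python scripts to look and compute and a tool call to move; the robot and the scene stay as the last step left them, time stands still between calls to the robot, and variables do not carry over. Pictures are saved under pics/ and viewed, at most 10 in all, crops included, and the job is handed in when it is done.

Besides the shell and the picture viewer there is one more tool, called after "Request:" in YAML: its name, and indented under it one key for each argument. drive_tool: Moves the arm, as the interface text tells. Its arguments: {"type":"object","properties":{"moves":{"type":"array","items":{"type":"array"}},"newtons":{"type":"number"}},"required":["moves"]}

```bash
mkdir -p pics; cat > h.py <<'E'
import numpy as np,cv2
from cell import manip,eyes,sign_off
def snap(cam,fn,crop=None,scale=1):
    f=eyes.grab_frame(cam); im=f["pixels"][:,:,::-1].copy()
    np.savez("cal_"+cam+".npz",**{k:f[k] for k in("fx","fy","cx","cy","R","t")})
    cv2.imwrite("raw_"+cam+".png",im)
    if crop: u0,v0,u1,v1=crop; im=im[v0:v1,u0:u1]
    cv2.imwrite("pics/"+fn,cv2.resize(im,None,fx=scale,fy=scale,interpolation=cv2.INTER_CUBIC))
def ray(cam,u,v,z):
    c=np.load("cal_"+cam+".npz");R=c["R"];C=-R.T@c["t"]
    d=R.T@np.array([(u-c["cx"])/c["fx"],(v-c["cy"])/c["fy"],1]);return C+d*(z-C[2])/d[2]
def proj(cam,X):
    c=np.load("cal_"+cam+".npz");p=c["R"]@np.array(X)+c["t"];return c["fx"]*p[0]/p[2]+c["cx"],c["fy"]*p[1]/p[2]+c["cy"]
E
python3 - <<'E'
from h import *
snap("top","top0.png");snap("scene","scene0.png")
s=manip.get_state();print(s)
for c in("top","scene"):
    k=np.load("cal_"+c+".npz");print(c,-k["R"].T@k["t"],k["fx"])
E
```

```text
{'t': 0.1, 'joint_positions': array([-8.28669803e+01,  2.18367969e+01,  7.43785275e+01, -1.21155684e-04,
        8.38582064e+01, -1.23368647e+01]), 'joint_vel': array([ 0.03317727, -0.07078396, -0.06249567, -0.04455154, -0.02452049,
       -0.10693262]), 'joint_efforts': array([ 4.63310091e-03, -4.38651538e+01, -2.24908966e+01,  7.15503632e-02,
        3.42278893e-02, -7.35631716e-05]), 'tool_pos': array([ 0.18328011, -0.5183247 ,  0.25691371]), 'orientation': array([[ 9.42816761e-01,  3.33311459e-01, -1.61444617e-04],
       [ 3.33311387e-01, -9.42815941e-01,  1.27316133e-03],
       [ 2.72146703e-04, -1.25416917e-03, -9.99999176e-01]]), 'force': array([-0.12226932, -0.25690318,  0.50848725]), 'moment': array([-0.0305551 , -0.02290562,  0.02986206]), 'finger_force': 0.0, 'grip_width': 0.08821326453209163}
top [ 0.39530172 -0.06671043  0.89309621] 481.279117405312
scene [1.17771629 0.04126754 0.58221198] 451.0163334890068
```

View pics/top0.png

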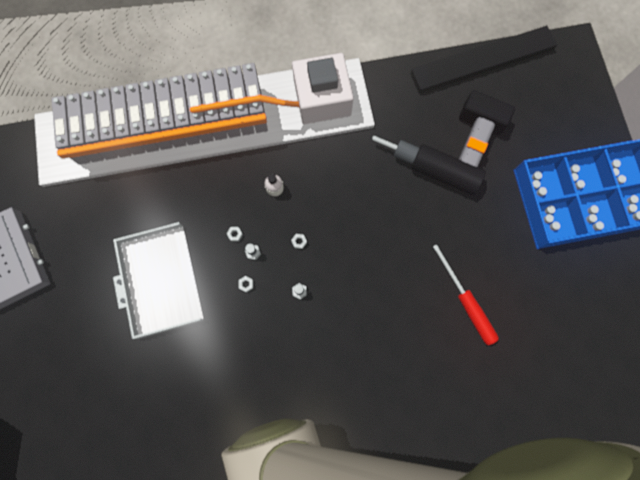

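View pics/scene0.png

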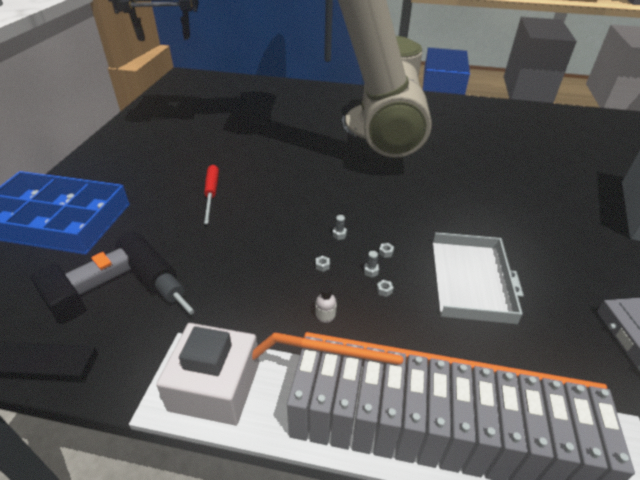

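Top view: nuts lie at about (235,233), (299,241) and (246,284), bolts at (252,251) and (300,291), the bottle at (274,185). The tray is left of them with its open side facing right, from about (183,225) to (202,318). I'll enlarge that area.

```bash
python3 - <<'E'
import cv2
im=cv2.imread("raw_top.png")[170:350,105:325]
cv2.imwrite("pics/crop0.png",cv2.resize(im,(792,648))[:0+600] if 0 else cv2.resize(im,None,fx=3.3,fy=3.3,interpolation=cv2.INTER_CUBIC))
E
```

```text
(no output)
```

View pics/crop0.png

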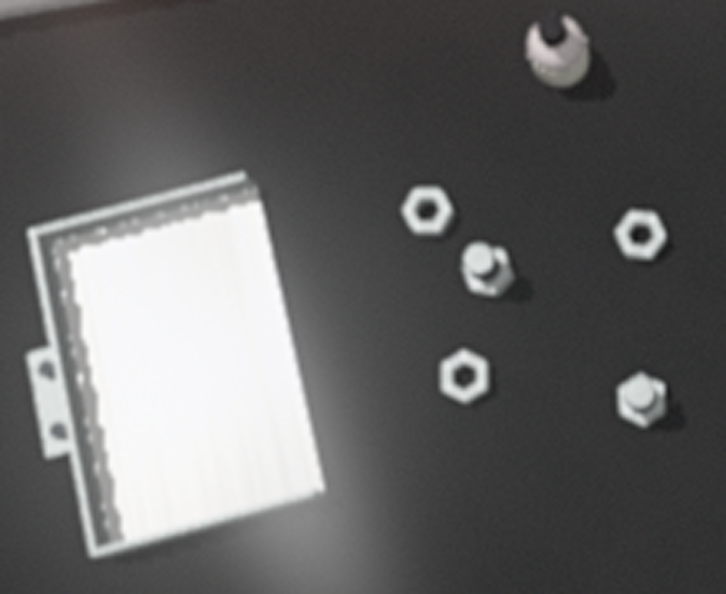

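The crop shows the nuts centred at (427,210), (640,234) and (465,376), bolt shank tops at (480,257) and (640,392), and the bottle cap at (556,28). The tray's open-side wall tops are at (244,176) and (322,490).

```bash
python3 - <<'E'
from h import *
np.set_printoptions(precision=4,suppress=True)
P=dict(A=(427,210,.013),B=(640,234,.013),C=(465,376,.013),bolt0=(480,257,.045),bolt1=(640,392,.045),bot=(556,28,.065),botbase=(563,70,.0),
 trUL=(244,176,.025),trLL=(322,490,.025),trUR=(32,232,.025),trLR=(94,554,.025))
for k,(u,v,z) in P.items():
    X=ray("top",u/3.3+105,v/3.3+170,z); print(k,X, "scene",np.array(proj("scene",X)))
print(np.load("cal_top.npz")["R"])
E
```

```text
A [0.6328 0.0548 0.013 ] scene [385.0969 284.9517]
B [ 0.5962 -0.0621  0.013 ] scene [322.5992 260.5088]
C [0.5347 0.0481 0.013 ] scene [386.3265 246.9741]
bolt0 [0.5926 0.0259 0.045 ] scene [372.6793 253.3588]
bolt1 [ 0.5036 -0.0469  0.045 ] scene [340.0349 216.8262]
bot [ 0.7073 -0.0375  0.065 ] scene [324.9352 287.3017]
botbase [ 0.7053 -0.035   0.    ] scene [325.821  313.4344]
trUL [0.6686 0.152  0.025 ] scene [444.0739 305.1079]
trLL [0.4859 0.1323 0.025 ] scene [433.2118 231.9458]
trUR [0.6586 0.2732 0.025 ] scene [521.5073 312.7129]
trLR [0.475  0.2575 0.025 ] scene [500.2744 237.4733]
[[-0.186  -0.9825 -0.0063]
 [-0.9592  0.1829 -0.2156]
 [ 0.2129 -0.0341 -0.9765]]
```

```bash
cat >> h.py <<'E'
def go(x,y,z,yaw,pose=None):
    "tool-frame shift and turn needed to reach a world pose (down-pointing tool)"
    s=manip.get_state();p=s["tool_pos"];R=s["orientation"]
    d=R.T@(np.array([x,y,z])-p);cur=np.degrees(np.arctan2(R[1,0],R[0,0]))
    t=-((yaw-cur+180)%360-180)
    print("t%.2f pos"%s["t"],p.round(4),"yaw %.1f"%cur,"shift",d.round(4),"turn %.1f"%t,"norm %.3f"%np.linalg.norm(d))
E
python3 - <<'E'
from h import *
print([ray("top",*q).round(3) for q in((165,172,.01),(265,118,.06),(60,152,.05),(300,120,.06),(375,137,.02),(485,190,.05))])
go(.637,.024,.10,95)
E
```

```text
[array([0.781, 0.17 , 0.01 ]), array([ 0.831, -0.042,  0.06 ]), array([0.84 , 0.348, 0.05 ]), array([ 0.814, -0.106,  0.06 ]), array([ 0.771, -0.245,  0.02 ]), array([ 0.618, -0.414,  0.05 ])]
t0.10 pos [ 0.1833 -0.5183  0.2569] yaw 19.5 shift [ 0.6085 -0.3599  0.1575] turn -75.5 norm 0.724
```

Request:
drive_tool:
  moves:
    - [0,[0.0338,-0.02,0],0]
    - [0,[0.0338,-0.02,0],0]
    - [0,[0.0338,-0.02,0],0]
    - [0,[0.0338,-0.02,0],0]
    - [0,[0.0338,-0.02,0],0]
    - [0,[0.0338,-0.02,0],0]
    - [0,[0.0338,-0.02,0],0]
    - [0,[0.0338,-0.02,0],0]
    - [0,[0.0338,-0.02,0],0]
    - [0,[0.0338,-0.02,0],0]
    - [0,[0.0338,-0.02,0],0]
    - [0,[0.0338,-0.02,0],0]
    - [0,[0.0338,-0.02,0],0]
    - [0,[0.0338,-0.02,0],0]
    - [0,[0.0338,-0.02,0],0]
    - [0,[0.0338,-0.02,0],0]
    - [0,[0.0338,-0.02,0],0]
    - [0,[0.0338,-0.02,0],0]
  newtons: 10

```text
t: 1.6
tool_pos: [0.6378, 0.0256, 0.2571]
orientation: [[0.943, 0.333, -0.001], [0.333, -0.943, 0.0], [-0.001, -0.0, -1.0]]
force: [0.4, -0.7, 0.8]
grip_width: 0.0005
finger_force: 0.0
```

Request:
drive_tool:
  moves:
    - [0,[0,0,0],-6.9]
    - [0,[0,0,0],-6.9]
    - [0,[0,0,0],-6.9]
    - [0,[0,0,0],-6.9]
    - [0,[0,0,0],-6.9]
    - [0,[0,0,0],-6.9]
    - [0,[0,0,0],-6.9]
    - [0,[0,0,0],-6.9]
    - [0,[0,0,0],-6.9]
    - [0,[0,0,0],-6.9]
    - [0,[0,0,0],-6.5]
    - [0,[0,0,0],0]
    - [0,[0,0,0],0]

```text
t: 2.68
tool_pos: [0.6369, 0.0237, 0.2571]
orientation: [[-0.083, 0.997, -0.001], [0.997, 0.083, 0.0], [0.0, -0.001, -1.0]]
force: [-0.8, 0.4, -0.2]
grip_width: 0.0005
finger_force: 0.0
```

```bash
python3 -c "
from h import *
go(.637,.024,.10,95)"
```

```text
t2.68 pos [0.6369 0.0237 0.2571] yaw 94.8 shift [0.0003 0.0003 0.1571] turn -0.2 norm 0.157
```

Request:
drive_tool:
  moves:
    - [0,[0,0,0.035],0]
    - [0,[0,0,0.035],0]
    - [0,[0,0,0.035],0]
    - [0,[0,0,0.035],0]
    - [0,[0,0,0.03],0]
    - [0,[0,0,0.01],0]
    - [0,[0,0,0],0]

```text
t: 3.27
tool_pos: [0.6359, 0.0238, 0.0751]
orientation: [[-0.084, 0.996, -0.005], [0.996, 0.084, 0.001], [0.001, -0.005, -1.0]]
force: [-0.2, -0.3, 0.3]
grip_width: 0.0006
finger_force: 0.0
```

```bash
python3 -c "
from h import *
snap('scene','s1.png',(290,170,530,340),3.3)
go(.637,.024,.025,95)"
```

```text
t3.32 pos [0.637  0.0236 0.0775] yaw 94.9 shift [0.0004 0.     0.0525] turn -0.1 norm 0.052
```

View pics/s1.png

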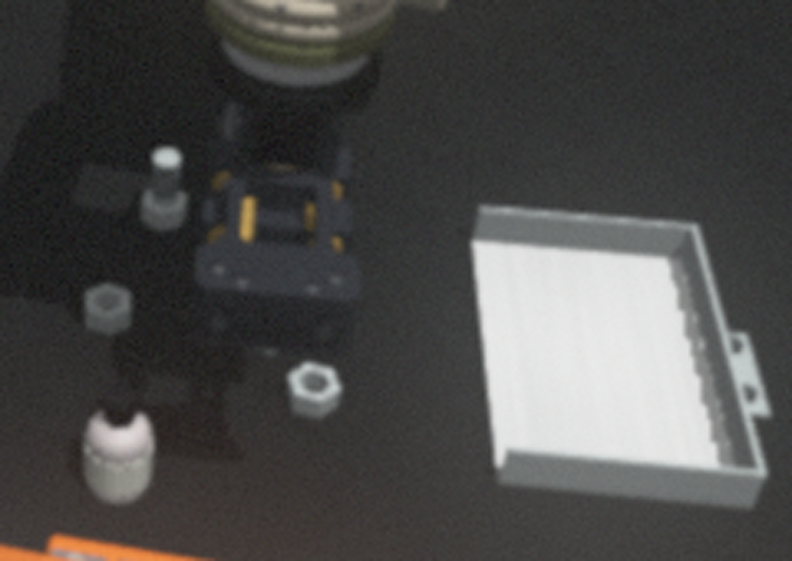

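The crop shows nut A's top at (315,382), within 1 px of its prediction. The closed fingers are over the bench behind it and the bolt is clear. I'll descend.

Request:
drive_tool:
  moves:
    - [0,[0,0,0.015],0]
    - [0,[0,0,0.015],0]
    - [0,[0,0,0.012],0]
    - [0,[0,0,0.008],0]
    - [0,[0,0,0.0015],0]
    - [0,[0,0,0],0]

```text
t: 3.82
tool_pos: [0.6372, 0.0237, 0.0264]
orientation: [[-0.086, 0.996, 0.0], [0.996, 0.086, -0.0], [-0.0, 0.0, -1.0]]
force: [-0.8, -0.1, 0.1]
grip_width: 0.0008
finger_force: 0.0
```

```bash
python3 -c "
from h import *
go(.6215,.170,.0255,95)"
```

```text
t3.82 pos [0.6372 0.0237 0.0264] yaw 95.0 shift [ 0.1471 -0.003   0.0009] turn -0.0 norm 0.147
```

Request:
drive_tool:
  moves:
    - [0,[0.004,-0.001,0],0]
    - [0,[0.003,-0.001,0],0]
    - [0,[0.003,-0.001,0],0]
    - [0,[0.004,0,0],0]
    - [0,[0.005,0,0],0]
    - [0,[0.006,0,0],0]
    - [0,[0.007,0,0],0]
    - [0,[0.008,0,0],0]
    - [0,[0.008,0,0],0]
    - [0,[0.008,0,0],0]
    - [0,[0.008,0,0],0]
    - [0,[0.008,0,0],0]
    - [0,[0.008,0,0],0]
    - [0,[0.008,0,0],0]

```text
t: 4.98
tool_pos: [0.6262, 0.1119, 0.0259]
orientation: [[-0.087, 0.996, -0.0], [0.996, 0.087, -0.0], [-0.0, -0.0, -1.0]]
force: [-0.1, -1.4, 1.1]
grip_width: 0.0004
finger_force: 0.4
```

Request:
drive_tool:
  moves:
    - [0,[0.008,0,0],0]
    - [0,[0.008,0,0],0]
    - [0,[0.008,0,0],0]
    - [0,[0.008,0,0],0]
    - [0,[0.008,0,0],0]
    - [0,[0.007,0,0],0]
    - [0,[0.006,0,0],0]
    - [0,[0.004,0,0],0]
    - [0,[0.002,0,0],0]
    - [0,[0,0,0],0]

```text
t: 5.82
tool_pos: [0.6211, 0.1703, 0.0259]
orientation: [[-0.087, 0.996, -0.0], [0.996, 0.087, 0.0], [0.0, -0.0, -1.0]]
force: [0.3, 0.4, 0.1]
grip_width: 0.0002
finger_force: 0.0
```

```bash
python3 -c "
from h import *
snap('scene','s2.png',(290,170,530,340),3.3)
go(.6215,.170,.0255,95)"
```

```text
t5.87 pos [0.6211 0.17   0.0259] yaw 95.0 shift [0.     0.0004 0.0004] turn -0.0 norm 0.001
```

View pics/s2.png

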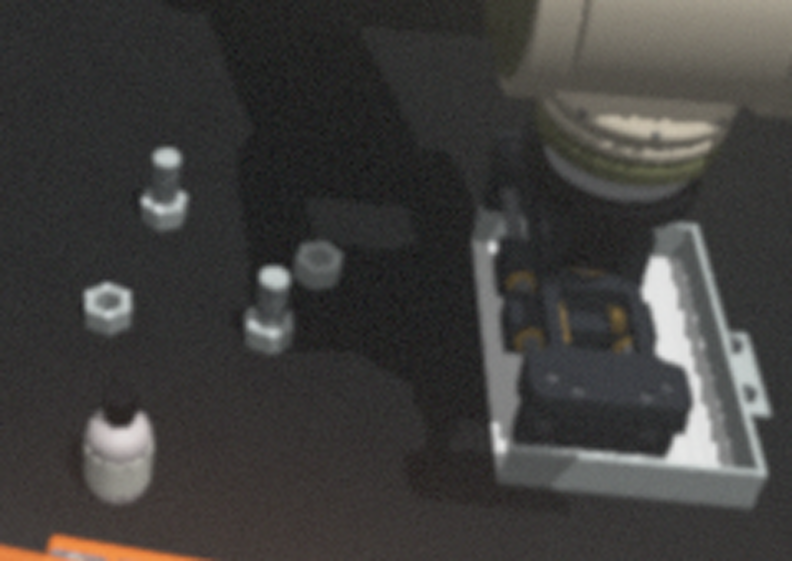

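Bolts and bottle stand untouched. Nut A is hidden by the gripper inside the tray. Backing off, then on to nut C.

Request:
drive_tool:
  moves:
    - [0,[-0.01,0,0],0]
    - [0,[0,0,-0.02],0]
    - [0,[0,0,-0.03],0]
    - [0,[0,0,-0.02],0]
    - [0,[-0.033,-0.02,0],0]
    - [0,[-0.033,-0.02,0],0]
    - [0,[-0.033,-0.02,0],0]
    - [0,[-0.033,-0.02,0],0]
    - [0,[0,-0.017,0],0]
    - [0,[0,0,0],0]

```text
t: 6.7
tool_pos: [0.5344, 0.0178, 0.096]
orientation: [[-0.083, 0.997, -0.002], [0.997, 0.083, 0.0], [0.0, -0.002, -1.0]]
force: [0.5, 1.0, -0.5]
grip_width: 0.0009
finger_force: 0.0
```

```bash
python3 -c "
from h import *
snap('scene','s3.png',(290,170,530,340),3.3)
go(.537,.018,.026,95)"
```

```text
t6.75 pos [0.5362 0.0187 0.0962] yaw 94.8 shift [-0.0008  0.0008  0.0702] turn -0.2 norm 0.070
```

View pics/s3.png

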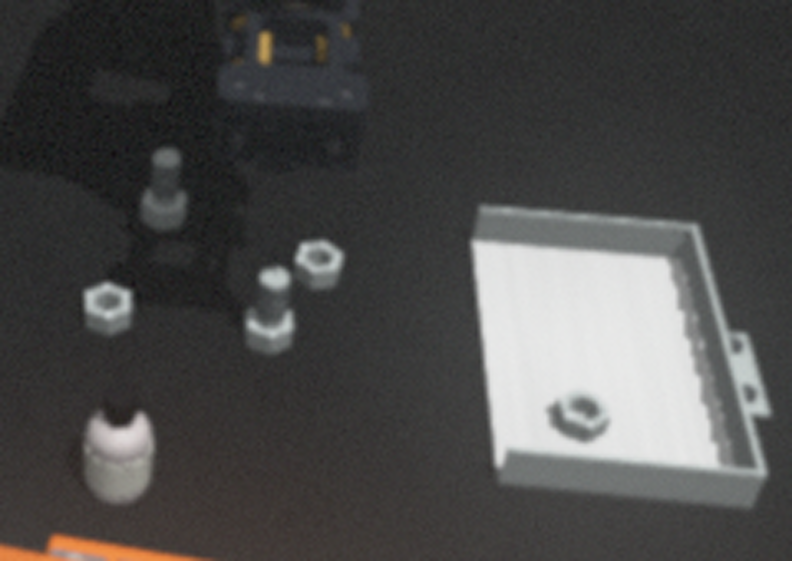

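Nut A lies flat well inside the tray at crop (580,415). Nut C at (320,258) is unmoved. Descending and pushing C.

Request:
drive_tool:
  moves:
    - [0,[0,0.001,0.02],0]
    - [0,[0,0,0.02],0]
    - [0,[0,0,0.018],0]
    - [0,[0,0,0.01],0]
    - [0,[0,0,0.002],0]
    - [0,[0,0,0],0]
    - [0,[0.003,0,0],0]
    - [0,[0.003,0,0],0]
    - [0,[0.003,0,0],0]
    - [0,[0.004,0,0],0]
    - [0,[0.005,0,0],0]
    - [0,[0.006,0,0],0]
    - [0,[0.007,0,0],0]
    - [0,[0.008,0,0],0]
    - [0,[0.008,0,0],0]
    - [0,[0.008,0,0],0]

```text
t: 8.08
tool_pos: [0.533, 0.0758, 0.026]
orientation: [[-0.087, 0.996, 0.0], [0.996, 0.087, 0.0], [0.0, 0.0, -1.0]]
force: [-0.1, -0.5, 1.5]
grip_width: 0.0002
finger_force: 0.4
```

Request:
drive_tool:
  moves:
    - [0,[0.008,0,0],0]
    - [0,[0.008,0,0],0]
    - [0,[0.008,0,0],0]
    - [0,[0.008,0,0],0]
    - [0,[0.008,0,0],0]
    - [0,[0.008,0,0],0]
    - [0,[0.008,0,0],0]
    - [0,[0.008,0,0],0]
    - [0,[0.008,0,0],0]
    - [0,[0.008,0,0],0]
    - [0,[0.007,0,0],0]
    - [0,[0.006,0,0],0]
    - [0,[0.004,0,0],0]
    - [0,[0.002,0,0],0]
    - [0,[0,0,0],0]

```text
t: 9.33
tool_pos: [0.5244, 0.1739, 0.0259]
orientation: [[-0.087, 0.996, -0.0], [0.996, 0.087, 0.0], [0.0, -0.0, -1.0]]
force: [0.3, 0.6, -0.6]
grip_width: 0.0002
finger_force: 0.0
```

```bash
python3 -c "
from h import *
go(.525,.170,.0255,95)
# B: push dir (-.485,.875), yaw 119; start behind by 30mm
go(.596+.485*.032,-.062-.875*.032,.096,119)"
```

```text
t9.33 pos [0.5244 0.1739 0.0259] yaw 95.0 shift [-0.0039  0.0002  0.0004] turn -0.0 norm 0.004
t9.33 pos [0.5244 0.1739 0.0259] yaw 95.0 shift [-0.2704  0.0638 -0.0701] turn -24.0 norm 0.287
```

Request:
drive_tool:
  moves:
    - [0,[-0.01,0,0],0]
    - [0,[0,0,-0.02],0]
    - [0,[0,0,-0.03],0]
    - [0,[0,0,-0.02],0]
    - [0,[-0.0372,0.0091,0],0]
    - [0,[-0.0372,0.0091,0],0]
    - [0,[-0.0372,0.0091,0],0]
    - [0,[-0.0372,0.0091,0],0]
    - [0,[-0.0372,0.0091,0],0]
    - [0,[-0.0372,0.0091,0],0]
    - [0,[-0.0372,0.0091,0],0]
    - [0,[0,0,0],-6]
    - [0,[0,0,0],-6]
    - [0,[0,0,0],-6]
    - [0,[0,0,0],-6]
    - [0,[0,0,0],0]
    - [0,[0,0,0],0]

```text
t: 10.75
tool_pos: [0.6111, -0.0911, 0.0958]
orientation: [[-0.481, 0.877, -0.0], [0.877, 0.481, 0.0], [0.0, -0.0, -1.0]]
force: [-0.0, -0.7, -0.6]
grip_width: 0.0006
finger_force: 0.0
```

```bash
python3 -c "
from h import *
snap('scene','s4.png',(290,170,530,340),3.3)
go(.596+.485*.032,-.062-.875*.032,.027,119)"
```

```text
t10.80 pos [ 0.6112 -0.091   0.0959] yaw 118.8 shift [0.0007 0.0008 0.0689] turn -0.2 norm 0.069
```

View pics/s4.png

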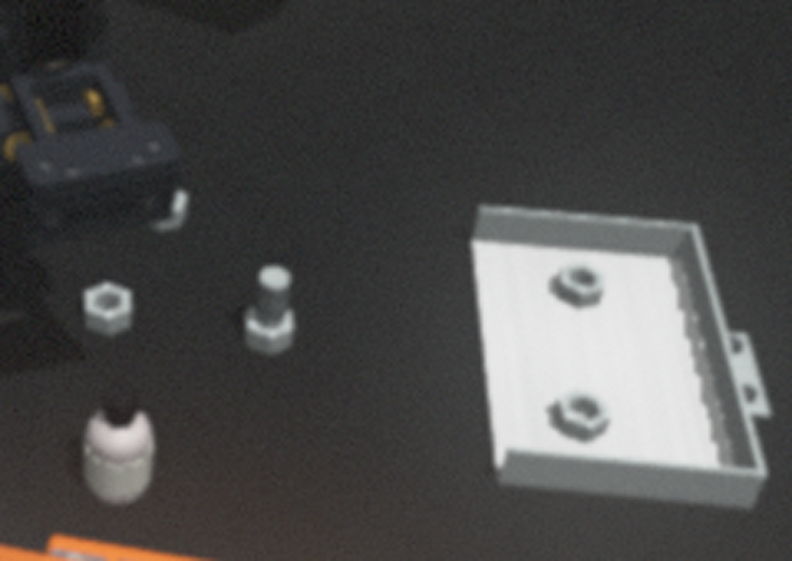

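Nuts A and C are both flat in the tray, at crop (580,415) and (580,285). Bolts and bottle stand. Now the diagonal push of nut B past the bolt.

Request:
drive_tool:
  moves:
    - [0,[0,-0.001,0.02],0]
    - [0,[0,0,0.02],0]
    - [0,[0,0,0.018],0]
    - [0,[0,0,0.009],0]
    - [0,[0,0,0.002],0]
    - [0,[0,0,0],0]
    - [0,[0.004,0,0],0]
    - [0,[0.003,0,0],0]
    - [0,[0.003,0,0],0]
    - [0,[0.003,0,0],0]
    - [0,[0.004,0,0],0]
    - [0,[0.005,0,0],0]
    - [0,[0.006,0,0],0]
    - [0,[0.007,0,0],0]
    - [0,[0.007,0,0],0]
    - [0,[0.007,0,0],0]
    - [0,[0.007,0,0],0]

```text
t: 12.22
tool_pos: [0.583, -0.0411, 0.027]
orientation: [[-0.484, 0.875, -0.0], [0.875, 0.484, 0.0], [0.0, -0.0, -1.0]]
force: [0.3, -0.7, 0.8]
grip_width: 0.0007
finger_force: 0.3
```

Request:
drive_tool:
  moves:
    - [0,[0.007,0,0],0]
    - [0,[0.007,0,0],0]
    - [0,[0.007,0,0],0]
    - [0,[0.007,0,0],0]
    - [0,[0.007,0,0],0]
    - [0,[0.007,0,0],0]
    - [0,[0.006,0,0],0]
    - [0,[0.004,0,0],0]
    - [0,[0.002,0,0],0]
    - [0,[0,0,0],0]
    - [0,[-0.015,0,0],0]
    - [0,[0,0,-0.02],0]
    - [0,[0,0,-0.03],0]
    - [0,[-0.02,0,-0.02],0]
    - [0,[-0.02,0,0],0]
    - [0,[-0.02,0,0],0]
    - [0,[0,0,0],0]

```text
t: 13.63
tool_pos: [0.5956, -0.0643, 0.0973]
orientation: [[-0.482, 0.876, 0.003], [0.876, 0.482, -0.001], [-0.003, 0.002, -1.0]]
force: [-0.2, -0.1, -0.8]
grip_width: 0.0007
finger_force: 0.0
```

```bash
python3 -c "
from h import *
snap('scene','s5.png',(290,170,530,340),3.3)
go(.545,.0,.027,82)"
```

```text
t13.68 pos [ 0.5944 -0.0626  0.0968] yaw 118.8 shift [ 0.0788 -0.0131  0.0698] turn 36.8 norm 0.106
```

View pics/s5.png

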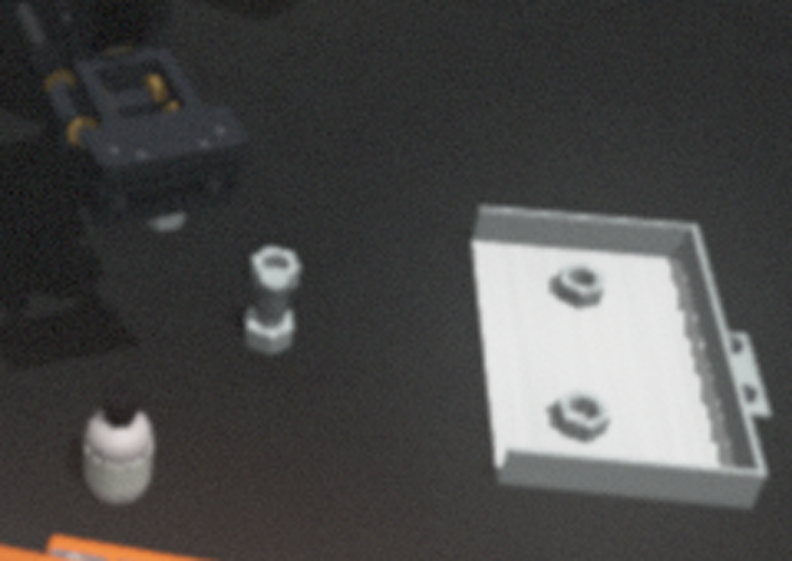

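Nut B's top is at crop (276,263), behind the bolt in this view. The bolts have not moved. I'll compute its position.

```bash
python3 -c "
from h import *
f=lambda u,v:ray('scene',u/3.3+290,v/3.3+170,.013).round(4)
print('B',f(276,263),'A',f(583,409),'C',f(581,280),'ref bolt0 headtop',f(270,318))
B=f(276,263);d=np.array([.570,.178])-B[:2];y=np.degrees(np.arctan2(d[1],d[0]));print(y)
u=d/np.linalg.norm(d);q=B[:2]-.030*u;go(q[0],q[1],.027,y)"
```

```text
B [0.5474 0.0256 0.013 ] A [0.6243 0.1921 0.013 ] C [0.5248 0.1949 0.013 ] ref bolt0 headtop [0.5923 0.0273 0.013 ]
81.56485598863193
t13.68 pos [ 0.5944 -0.0626  0.0968] yaw 118.8 shift [ 0.0761 -0.0169  0.0698] turn 37.3 norm 0.105
```

Request:
drive_tool:
  moves:
    - [0,[0.025,-0.006,0],0]
    - [0,[0.025,-0.006,0],0]
    - [0,[0.026,-0.005,0],0]
    - [0,[0,0,0],6.2]
    - [0,[0,0,0],6.2]
    - [0,[0,0,0],6.2]
    - [0,[0,0,0],6.2]
    - [0,[0,0,0],6.2]
    - [0,[0,0,0],6.3]
    - [0,[0,0,0],0]
    - [0,[0,0,0.02],0]
    - [0,[0,0,0.02],0]
    - [0,[0,0,0.018],0]
    - [0,[0,0,0.009],0]
    - [0,[0,0,0.003],0]
    - [0,[0,0,0],0]

```text
t: 15.02
tool_pos: [0.5417, -0.0019, 0.0266]
orientation: [[0.143, 0.99, -0.001], [0.99, -0.143, 0.0], [0.0, -0.001, -1.0]]
force: [-0.0, -0.3, 0.3]
grip_width: 0.0008
finger_force: 0.0
```

```bash
python3 -c "
from h import *
go(.5665,.156,.0265,81.6)"
```

```text
t15.02 pos [ 0.5417 -0.0019  0.0266] yaw 81.8 shift [1.598e-01 1.900e-03 1.000e-04] turn 0.2 norm 0.160
```

Request:
drive_tool:
  moves:
    - [0,[0.003,0.001,0],0]
    - [0,[0.003,0,0],0]
    - [0,[0.003,0,0],0]
    - [0,[0.004,0,0],0]
    - [0,[0.005,0,0],0]
    - [0,[0.006,0,0],0]
    - [0,[0.007,0,0],0]
    - [0,[0.008,0,0],0]
    - [0,[0.008,0,0],0]
    - [0,[0.008,0,0],0]
    - [0,[0.008,0,0],0]
    - [0,[0.008,0,0],0]
    - [0,[0.008,0,0],0]
    - [0,[0.008,0,0],0]
    - [0,[0.008,0,0],0]
    - [0,[0.008,0,0],0]
    - [0,[0.008,0,0],0]

```text
t: 16.43
tool_pos: [0.559, 0.1085, 0.0269]
orientation: [[0.145, 0.989, -0.0], [0.989, -0.145, 0.0], [0.0, -0.0, -1.0]]
force: [0.5, -0.2, 0.4]
grip_width: 0.0006
finger_force: 0.2
```

Request:
drive_tool:
  moves:
    - [0,[0.008,0,0],0]
    - [0,[0.008,0,0],0]
    - [0,[0.008,0,0],0]
    - [0,[0.007,0,0],0]
    - [0,[0.006,0,0],0]
    - [0,[0.005,0,0],0]
    - [0,[0.003,0,0],0]
    - [0,[0.002,0,0],0]
    - [0,[0,0,0],0]
    - [0,[-0.015,0,0],0]
    - [0,[0,0,-0.02],0]
    - [0,[0,0,-0.03],0]
    - [0,[-0.03,0,-0.03],0]
    - [0,[-0.03,0,-0.02],0]
    - [0,[-0.03,0,0],0]
    - [0,[-0.03,0,0],0]
    - [0,[0,0,0],0]
    - [0,[0,0,0],0]

```text
t: 17.93
tool_pos: [0.5462, 0.02, 0.1265]
orientation: [[0.148, 0.989, -0.0], [0.989, -0.148, 0.0], [0.0, -0.0, -1.0]]
force: [-0.5, 0.2, -0.6]
grip_width: 0.0007
finger_force: 0.0
```

```bash
python3 -c "
from h import *
snap('scene','s6.png',(290,170,530,340),3.3)
go(.5665,.156,.0265,81.6)"
```

```text
t17.98 pos [0.5463 0.021  0.1264] yaw 81.6 shift [0.1365 0.0003 0.1   ] turn -0.0 norm 0.169
```

View pics/s6.png

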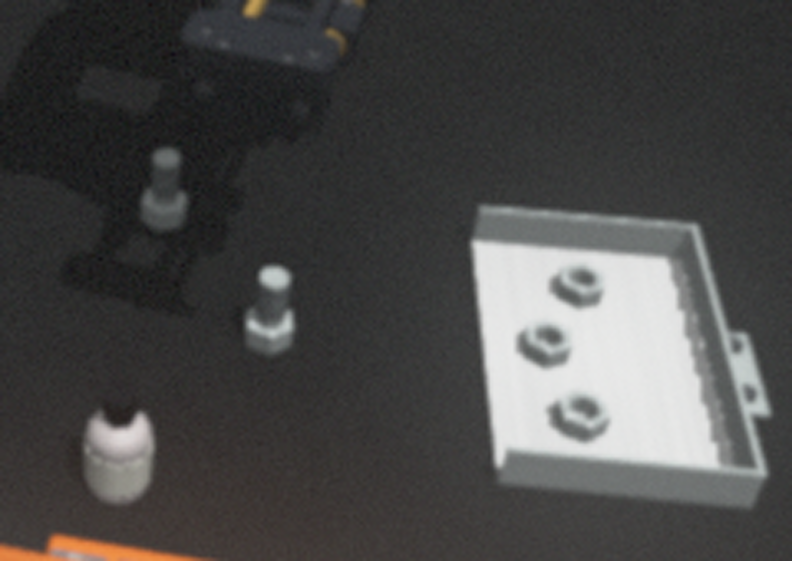

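All three nuts lie flat and well inside the tray, at crop (580,285), (545,343) and (580,415). The bolts and bottle are untouched and the arm is clear.

```bash
python3 -c "
from h import *
print(sign_off())"
```

```text
the job is handed in; nothing more can be done
None
```

All three nuts lie flat inside the catch tray in the final camera image, with the bolts and bottle still standing where they were; the job was handed in at about 18 s of the 61 s limit, but sign-off gave no verdict.

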